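Seal the storage tub under the shop shelf

ROBOT

A 6-joint arm with a two-finger parallel gripper is mounted at the origin on the work surface. World frame = base frame: x ahead of the robot, y to its left, z up, the work surface at z = 0. Lengths are in m, angles in degrees, forces in N, time in s.
With the tool pointing down it reaches from about 0.375 to 0.925 m from the base axis. Payload 5.7 kg.
Tool frame: the origin (TCP) lies midway between the tips of the shut fingers; the grasp point (between the pads) lies 19 mm behind it; z points along the fingers, y is the line along which they close (so a half turn about z gives the same grasp; the last joint's range is limited). The gripper opens to 88 mm and grips with 3 to 60 N. Pads are 20 mm wide; open, the fingers measure 115 mm over their backs; the gripper's body (75 mm by 178 mm) begins 61 mm behind the grasp point.
Start: joints at [-75.12, 20.558, 86.54, -0, 72.909, -6.595], TCP at [0.22, -0.558, 0.223] pointing down, gripper open.
Joint ranges: [-170.27, 170.27], [-57.76, 135], [12.27, 136.19], [-55.21, 235.2], [11.17, 155.16], [-170.74, 170.74]. Speed limits (degrees/s): [136.94, 136.94, 180, 180, 180, 180].

INTERFACE

Orientations are given as [roll, pitch, yaw] about the fixed x, y, z axes, in that order (R = Rz(yaw) Ry(pitch) Rx(roll)).
In Python, from rig import robot gives the robot as it stands.
- The arm moves only by the tool move_arm, never from a script. Its argument "motion" is text: rows parted by semicolons, each of 7 numbers parted by spaces: the shift along the world's x, y, z scaled (see below), then the turn, a rotation vector about the world's x, y, z scaled (see below), then the closure, from 0 (fully open) to 1 (shut). In form: dx dy dz ax ay az gripper; .... A call has 1 to 5 rows; each row is the pose to reach, as a shift and turn from the pose commanded when the call began; what a row does not reach only later rows make up. The controller multiplies each number of a shift by 20 cm and each number of a turn by 90 degrees. A row lasts 1/8 s, in which the tool goes at most 62.5 mm and 10.7 degrees, less where a joint would pass 70% of its speed; a pose out of reach is approached as far as the arm can. A call with a number of a shift or a turn outside -1 to 1 is refused whole. A call with a gripper value outside its range is refused whole. The fingers move at their own pace and stop on an object; "grip_force" is the grip in N (left out, the last holds). Time passes only in rows, so rows that repeat a pose let the fingers close. It gives the time, the measured TCP pose, the force, the opening and the grip force at its end, in the units of the state.
- robot.state(): the state, without advancing time (a new reading comes with each control period).
- robot.capture(name): name is "scene" or "top"; returns a dict with "color" (420x560x3 uint8, red, green, blue), "fx", "fy", "cx", "cy" (pixels), "pose" (4x4, takes a point from camera to world coordinates). Camera axes: x right, y up, looking along -z (the intrinsics and any distortion apply to the point x, -y, -z); pixel columns grow to the right and rows downward; lengths in m; the calibration is good to about 2 mm. A picture is of the moment at which its call begins. There is no depth.
- robot.sign_off(): hands the job in; it is judged then, once.
The state is a dict: "time_s": time; "qpos": joint angles; "joint_velocities": joint speeds; "effort": joint torques, N m; "ee_pos": TCP position; "tool_rot": TCP orientation; "force": force on the tool from outside, world axes, zero at the start; "moment": the same for the moment, N m; "opening": opening from 0.0 (shut) to 1.0 (fully open); "grip_force": force on a finger pad.
Only numpy, scipy, OpenCV 4.12 (cv2) and the standard library are available. Lean on these libraries where they do the work, as an engineer would, in place of code of your own. Each camera call takes 0.05 s, during which the arm holds its last target. There are 200 camera calls.

TASK

Put the rectangular lid that lies on the counter onto the open tub standing half under the shelf, let go of it, then press its edge down corner by corner until the gasket is fully home all round and the lid is level. Never lean on the lid with more than about 5 kg of push (it is brittle, and all four corners at once would take more), and do not bump the shelf or disturb the other goods.

Things in the scene. Friction and masses are not known exactly. Their poses are not given: they have to be found in the camera images.
- lid_grip (a point): where to grip the loose rectangular white lid (about 0.25 kg, right way up on the counter): the centre of its upright fin handle, 55 mm above the lid's underside. The fin is 90 mm long along the lid's x, 14 mm thick along y; its top is 11 mm above this point, the plate's top 29 mm below it. z up; a half turn makes no difference
- lid: the same lid: origin at the centre of its underside, 55 mm below the grip point, same axes. Plate 194 mm (x) by 144 mm (y), 6 mm thick; under it a plug 162 x 112 mm, 20 mm deep, that goes into the tub's mouth with 4 mm to spare on each side. It lies on this plug; 66 mm high in all
- tub: the open white tub holding small cartons, fixed; 180 mm (x) by 130 mm (y), flange 194 x 144 mm, its top 90 mm up; mouth 170 x 120 mm. Origin: underside centre; x away from the robot, under the shelf; y left. Rubber gasket pieces stand on the flange's corners, tops 101 mm up, 93 mm when home. The lid's underside lies 81 mm up on the raised gasket, 73 mm when seated
- shelf_edge (a point): middle of the front lower edge of the fixed wooden shelf over the tub's rear corners: 270 mm above the counter; board 320 mm wide along y, 160 mm deep along +x, 18 mm thick, stock on top, two posts at its back. The tub's centre is about 55 mm in front of this edge, its rear flange 42 mm behind it: no room for an upright gripper over the rear corners
- rack: the same shelf: origin on the counter straight below point shelf_edge, same axes
- lid_fl (a point): point on the top of the lid's plate at its (-x, +y) corner, -85 mm, +60 mm from its centre: where to press that corner. With the lid on the tub, x axes pointing the same way, it is the front left corner
- seal_fl (a joint): how far the gasket piece at the tub's front left (-x, +y) corner has been pressed down, in m: 0 up, 0.008 fully home (hard stop). It yields to about 14 N and stays where it is pushed
- lid_fr (a point): point on the top of the lid's plate at its (-x, -y) corner, -85 mm, -60 mm from its centre: where to press that corner. With the lid on the tub, x axes pointing the same way, it is the front right corner
- seal_fr (a joint): how far the gasket piece at the tub's front right (-x, -y) corner has been pressed down, in m: 0 up, 0.008 fully home (hard stop). It yields to about 14 N and stays where it is pushed
- lid_rl (a point): point on the top of the lid's plate at its (+x, +y) corner, +85 mm, +60 mm from its centre: where to press that corner. With the lid on the tub, x axes pointing the same way, it is the rear left corner
- seal_rl (a joint): how far the gasket piece at the tub's rear left (+x, +y) corner has been pressed down, in m: 0 up, 0.008 fully home (hard stop). It yields to about 14 N and stays where it is pushed
- lid_rr (a point): point on the top of the lid's plate at its (+x, -y) corner, +85 mm, -60 mm from its centre: where to press that corner. With the lid on the tub, x axes pointing the same way, it is the rear right corner
- seal_rr (a joint): how far the gasket piece at the tub's rear right (+x, -y) corner has been pressed down, in m: 0 up, 0.008 fully home (hard stop). It yields to about 14 N and stays where it is pushed
- round_lid: bystander: round white lid, 110 mm across, 48 mm high with its grip, belongs to another tub; origin under its centre
- jar: bystander: amber glass jar, 66 mm across, 100 mm high, beside the tub; origin under its centre
- can: bystander: tin can, 66 mm across, 85 mm high; origin under its centre
- can2: bystander: tin can, 74 mm across, 70 mm high; origin under its centre
- bottle: bystander: green bottle, 60 mm across, 170 mm high; origin under its centre
- carton: bystander: cardboard carton 60 x 90 x 70 mm; origin under its centre
- spoon: bystander: serving spoon 190 mm long lying on the counter
There are look-alikes about, which are no part of the job. Leave any turquoise look-alike of the lid alone.

How it is judged (in metres and radians):
On the way:
1. the lid lies in the tub's mouth on the gasket, let go of, not yet seated all round (horizontal distance between lid_grip and tub below 0.008 m and angle between the x axis of lid_grip and the x axis of tub, either way round below 0.08 rad and z of lid_grip in the frame of tub below 0.142 m and angle between lid_grip's own z axis and vertical below 0.12 rad and contact force between the fingers and lid below 0.5 N and not (value of joint each of seal_fl, seal_fr, seal_rl, seal_rr above 0.006 m)), for 0.2 s.
At the end, for the whole second after the job is handed in: All four gasket pieces are pressed at least 6 of their 8 mm; the lid lies on them, centred within 8 mm and 0.08 rad of the tub, level within 0.02 rad and no more than 2.5 mm above its fully seated height, at rest and let go of (value of joint each of seal_fl, seal_fr, seal_rl, seal_rr above 0.006 m and horizontal distance between lid_grip and tub below 0.008 m and angle between the x axis of lid_grip and the x axis of tub, either way round below 0.08 rad and z of lid_grip in the frame of tub below 0.1305 m and angle between lid_grip's own z axis and vertical below 0.02 rad and linear speed of lid below 0.02 m/s); the robot touches nothing.
It fails at once if the lid is pressed on the tub with more than 52 N (contact force between lid and tub above 52 N).
It fails at once if the robot bumps the shelf with more than 10 N (contact force between the arm and rack above 10 N).
It fails at once if the gripper bumps the shelf with more than 10 N (contact force between the fingers and rack above 10 N).
It fails at once if another thing on the counter is moved by more than 30 mm (distance of any of round_lid, jar, can, can2, bottle, carton, spoon from where it was at the start of the episode above 0.03 m).
It also fails if it takes over 67 s, if anything falls off the work surface, if the arm or the gripper's body presses on something with over 40 N, if the wrist force passes 120 N, or if a joint passes its speed limit or range.

## Working session

There is one attempt and no reset: what is moved stays moved. The work goes in short steps, Python scripts to look and compute and a tool call to move; the robot and the scene stay as the last step left them, time stands still between calls to the robot, and variables do not carry over. Pictures are saved under pics/ and viewed, at most 10 in all, crops included, and the job is handed in when it is done.

Besides the shell and the picture viewer there is one more tool, called after "Emit:" by a JSON object that holds its "api" and its "payload", one argument or row to a line. move_arm: Moves the arm, as the interface text tells. Its arguments: {"type":"object","properties":{"motion":{"type":"string"},"grip_force":{"type":"number"}},"required":["motion"]}

```bash
mkdir -p pics; ls; python3 - <<'E'
from rig import robot
import cv2,pickle
for n in("scene","top"):
    c=robot.capture(n); pickle.dump(c,open(f"pics/{n}.pkl","wb")); cv2.imwrite(f"pics/{n}.png",c["color"][...,::-1])
    print(n,{k:c[k] for k in c if k!="color"})
print(robot.state())
E
```

```text
pics
scene {'fx': 478.7633776022002, 'fy': 478.7633776022002, 'cx': 279.04941470264106, 'cy': 213.1436900963175, 'pose': array([[-0.97506007, -0.18882849,  0.11662613,  0.67861578],
       [ 0.22193296, -0.8340575 ,  0.50506817,  0.72224059],
       [ 0.00190164,  0.51835499,  0.85516343,  1.46188748],
       [ 0.        ,  0.        ,  0.        ,  1.        ]])}
top {'fx': 474.8087385330319, 'fy': 474.8087385330319, 'cx': 278.90302807262515, 'cy': 219.26027268835855, 'pose': array([[-0.02306887,  0.99163683, -0.12698117,  0.29362626],
       [-0.99973104, -0.02257907,  0.00529553, -0.03008241],
       [ 0.00238413,  0.12706918,  0.99189099,  1.66416995],
       [ 0.        ,  0.        ,  0.        ,  1.        ]])}
{'time_s': 0.1, 'qpos': array([-7.51190910e+01,  2.05929272e+01,  8.65897540e+01, -9.15561968e-04,
        7.29088267e+01, -6.59548659e+00]), 'joint_velocities': array([-0.01546571, -0.03689277, -0.14453316,  0.04350228,  0.02852985,
        0.02786866]), 'effort': array([-3.23410195e-04, -5.16359389e+01, -2.71404076e+01,  6.76369015e-02,
        2.75907578e-02, -3.53179485e-05]), 'ee_pos': array([ 0.21949698, -0.55776961,  0.22192295]), 'tool_rot': array([-1.79908997e+02, -9.64158560e-03,  2.14766577e+01]), 'force': array([0.31949372, 0.47027563, 0.31878707]), 'moment': array([ 0.03328667, -0.00558992, -0.0783251 ]), 'grip_force': 0.0, 'opening': 1.0025648450083586}
```

View pics/scene.png

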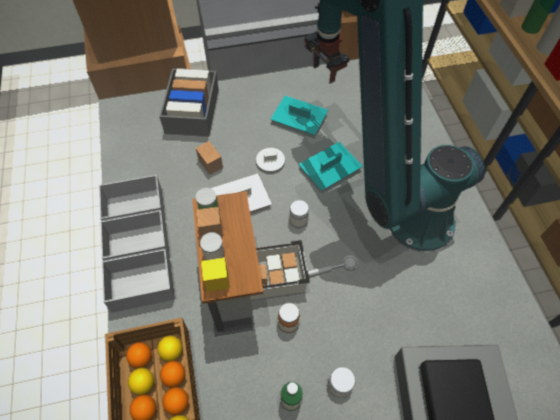

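View pics/top.png

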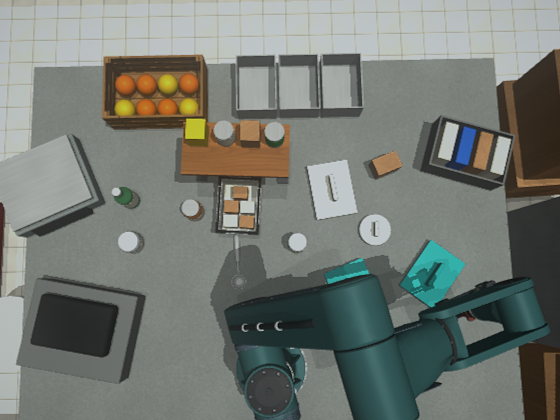

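Candidates for the lid in the top view are the white rectangle (332,189), the turquoise look-alikes (434,272) and (348,272), and the round white lid (375,230). I choose the white rectangle with the fin. The tub is at (238,206), with the shelf above it at (235,150). I'll check this in one crop.

```bash
python3 - <<'E'
import cv2
im=cv2.imread("pics/top.png"); cv2.imwrite("pics/c1.png",cv2.resize(im[140:250,205:365],None,fx=5,fy=5,interpolation=cv2.INTER_CUBIC))
im=cv2.imread("pics/scene.png"); cv2.imwrite("pics/c2.png",cv2.resize(im[165:315,190:330],None,fx=4,fy=4,interpolation=cv2.INTER_CUBIC))
E
```

```text
(no output)
```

View pics/c1.png

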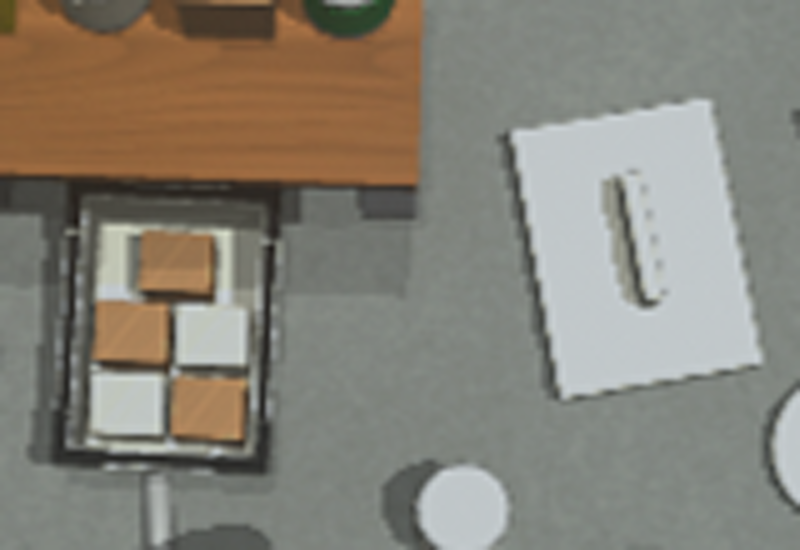

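View pics/c2.png

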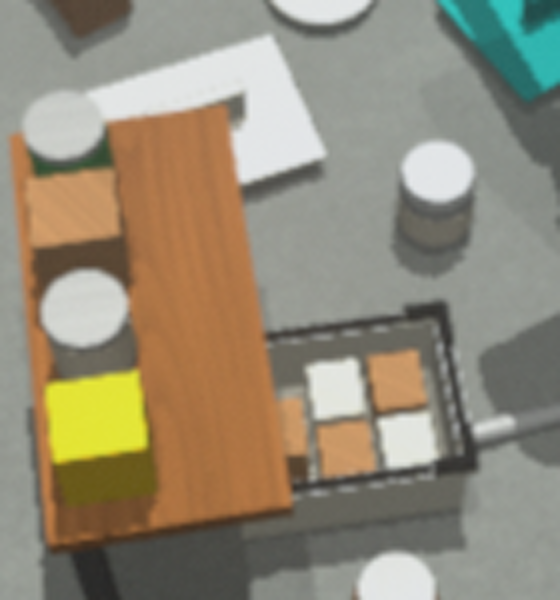

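The crops confirm the choice: a white rectangular lid with an upright fin. In the top crop the plate corners are at (512,130), (710,100), (762,363) and (562,398). The tub's dark front gasket corners are at about (52,462) and (270,470).

```bash
cat > h.py <<'E'
import numpy as np,pickle
def proj(c,P):
    P=np.atleast_2d(P); q=(P-c["pose"][:3,3])@c["pose"][:3,:3]
    return np.c_[c["cx"]-c["fx"]*q[:,0]/q[:,2], c["cy"]+c["fy"]*q[:,1]/q[:,2]]
def back(c,uv,z):
    uv=np.atleast_2d(uv).astype(float)
    d=np.c_[(uv[:,0]-c["cx"])/c["fx"],-(uv[:,1]-c["cy"])/c["fy"],-np.ones(len(uv))]@c["pose"][:3,:3].T
    o=c["pose"][:3,3]; return o+d*((z-o[2])/d[:,2])[:,None]
def uncrop(p,k,x0,y0): return (np.array(p,float)+.5)/k-.5+[x0,y0]
E
python3 - <<'E'
from h import *
np.set_printoptions(precision=4,suppress=True)
T=pickle.load(open("pics/top.pkl","rb"));S=pickle.load(open("pics/scene.pkl","rb"))
t=lambda p:uncrop(p,5,205,140)
s=lambda p:uncrop(p,4,190,165)
L=back(T,t([(512,130),(710,100),(762,363),(562,398)]),.026);print("lid",L,L.mean(0),[np.linalg.norm(L[i]-L[i-1]) for i in range(4)])
e=(L[0]+L[1]-L[2]-L[3])[:2];print("yaw lid",np.degrees(np.arctan2(e[1],e[0])))
print("lid scene front corners",back(S,s([(325,155),(272,36)]),.026))
for z in (.09,.101):
  print(z,"top front FL,FR",back(T,t([(52,464),(268,472)]),z).round(4).tolist(),"scene FL,FR",back(S,s([(477,467),(446,302)]),z).round(4).tolist())
print("fin top crop ends",back(T,t([(632,172),(655,303)]),.066))
print("shelf R top",back(T,t([(418,184)]),.270),"scene L,R",back(S,s([(293,505),(226,106)]),.288))
# shelf left/right lower front in top image full
print("shelf top img L,R",back(T,[(180.5,175.5),(289.5,178)],.27))
for n,p,z in(("jar",(191,209),.1),("can",(297,242),.085),("carton",(386,163),.07),("round",(375,229),.048)): print(n,back(T,p,z))
E
```

```text
lid [[ 0.692  -0.1424  0.026 ]
 [ 0.7106 -0.2831  0.026 ]
 [ 0.522  -0.3116  0.026 ]
 [ 0.5005 -0.1713  0.026 ]] [ 0.6063 -0.2271  0.026 ] [np.float64(0.1936417912012728), np.float64(0.14191241225457735), np.float64(0.19074035090695668), np.float64(0.14189105275214617)]
yaw lid 8.599417228513284
lid scene front corners [[ 0.5021 -0.1718  0.026 ]
 [ 0.5221 -0.3096  0.026 ]]
0.09 top front FL,FR [[0.4559, 0.1752, 0.09], [0.4473, 0.0316, 0.09]] scene FL,FR [[0.4564, 0.1723, 0.09], [0.4444, 0.0275, 0.09]]
0.101 top front FL,FR [[0.4548, 0.1738, 0.101], [0.4462, 0.0311, 0.101]] scene FL,FR [[0.4582, 0.1767, 0.101], [0.4463, 0.033, 0.101]]
fin top crop ends [[ 0.6509 -0.2212  0.066 ]
 [ 0.5594 -0.2335  0.066 ]]
shelf R top [[ 0.6009 -0.0683  0.27  ]] scene L,R [[ 0.6124  0.2509  0.288 ]
 [ 0.5964 -0.0665  0.288 ]]
shelf top img L,R [[ 0.6109  0.254   0.27  ]
 [ 0.5959 -0.0721  0.27  ]]
jar [[0.535  0.2533 0.1   ]]
can [[ 0.418  -0.0971  0.085 ]]
carton [[ 0.6843 -0.4113  0.07  ]]
round [[ 0.4594 -0.3669  0.048 ]]
```

```bash
cat > ov.py <<'E'
from h import *
import cv2
def rect(c,a,w,h,z):
    a=np.radians(a);R=np.array([[np.cos(a),-np.sin(a)],[np.sin(a),np.cos(a)]])
    p=np.array([(-w,-h),(-w,h),(w,h),(w,-h)])/2@R.T+c[:2]; return np.c_[p,np.full(4,z)]
def overlay(c,box,k,rects):
    x0,y0,x1,y1=box; im=cv2.resize(np.ascontiguousarray(c["color"][y0:y1,x0:x1,::-1]),None,fx=k,fy=k,interpolation=cv2.INTER_CUBIC)
    for r,col in rects:
        p=(proj(c,r)-[x0,y0]+.5)*k-.5
        cv2.polylines(im,[np.round(p*16).astype(int)],True,col,1,cv2.LINE_AA,4)
    return im
E
python3 - <<'E'
from ov import *
T=pickle.load(open("pics/top.pkl","rb"));S=pickle.load(open("pics/scene.pkl","rb"))
tc=(.548,.098);ty=-3.5
R=[(rect(tc,ty,.194,.144,.101),(0,0,255)),(rect(tc,ty,.17,.12,.09),(0,255,255)),(rect(tc,ty,.194,.144,.088),(255,0,255))]
a=overlay(T,(205,165,280,240),8,R);b=overlay(S,(245,230,320,305),8,R)
im=np.zeros((600,800,3),np.uint8);
im=cv2.resize(np.hstack([a,b]),(800,400)) if 0 else np.hstack([cv2.resize(a,(400,400)),cv2.resize(b,(400,400))])
l=np.hstack([cv2.resize(overlay(T,(300,150,370,225),5,[(rect((.6063,-.2271),8.6,.194,.144,.026),(0,0,255)),(rect((.6063,-.2271),8.6,.09,.014,.066),(0,255,0))]),(187,200)),cv2.resize(overlay(T,(175,115,295,185),5,[(rect((.6837,.0882),-2.7,.16,.32,.27),(0,0,255))]),(343,200))])
im=np.vstack([im,np.pad(l,((0,0),(0,800-l.shape[1]),(0,0)))]);cv2.imwrite("pics/o1.png",im)
E
```

```text
(no output)
```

View pics/o1.png

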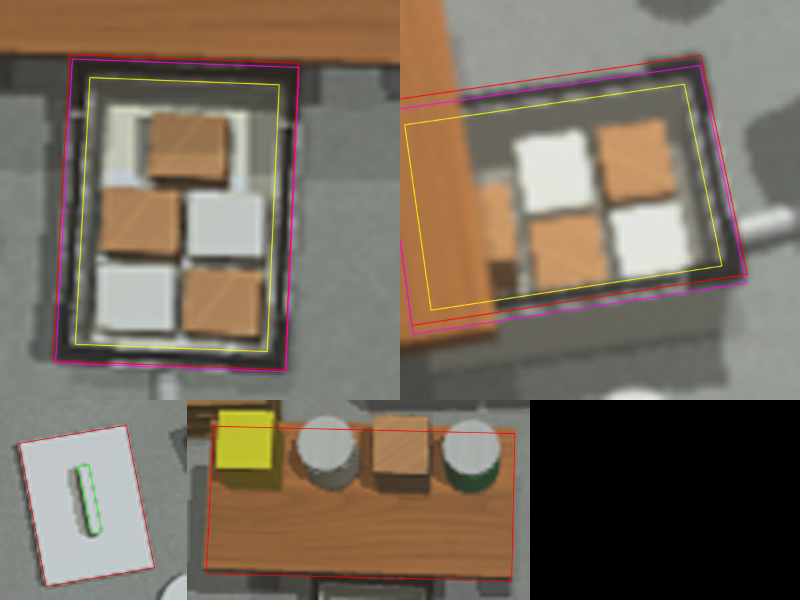

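The lid overlay fits well, and the tub fits to about 2 mm: centre about (0.548, 0.0985), yaw about -3.4°. I'll reach for the fin with the grip offset 15 mm towards the robot so the gripper stays clear of the shelf.

Emit:
{"api": "move_arm", "payload": {
  "motion": "0.3 0.27 0 0 0 -0.07 0; 0.6 0.54 0 0 0 -0.143 0; 0.9 0.81 0 0 0 -0.143 0; 1 0.9 0 0 0 -0.143 0; 1 0.9 0 0 0 -0.143 0",
  "grip_force": 25
}}

```text
time_s: 0.72
ee_pos: [0.4215, -0.3756, 0.2223]
tool_rot: [-179.9, -0.0, 8.8]
force: [-0.4, -0.4, -0.2]
opening: 1.005
grip_force: 0.0
```

Emit:
{"api": "move_arm", "payload": {
  "motion": "0.25 0.22 -0.1 0 0 0 0; 0.5 0.44 -0.25 0 0 0 0; 0.75 0.66 -0.4 0 0 0 0; 0.858 0.744 -0.6 0 0 0 0; 0.858 0.744 -0.7 0 0 0 0"
}}

```text
time_s: 1.35
ee_pos: [0.5922, -0.2279, 0.0803]
tool_rot: [-179.9, 0.1, 8.7]
force: [-0.5, -0.4, -1.4]
opening: 0.997
grip_force: 0.0
```

Emit:
{"api": "move_arm", "payload": {
  "motion": "0 0 -0.1 0 0 0 0; 0 0 -0.235 0 0 0 0; 0 0 -0.235 0 0 0 0; 0 0 -0.235 0 0 0 0.5; 0 0 -0.235 0 0 0 1"
}}

```text
time_s: 1.98
ee_pos: [0.592, -0.2303, 0.0369]
tool_rot: [179.9, -0.1, 8.6]
force: [1.5, 0.2, 0.2]
opening: 0.807
grip_force: 0.0
```

Emit:
{"api": "move_arm", "payload": {
  "motion": "0 0 0 0 0 0 1; 0 0 0 0 0 0 1; 0 0 0 0 0 0 1"
}}

```text
time_s: 2.35
ee_pos: [0.5914, -0.2295, 0.0359]
tool_rot: [180.0, -0.0, 8.6]
force: [0.1, 0.0, -0.1]
opening: 0.466
grip_force: 0.0
```

Emit:
{"api": "move_arm", "payload": {
  "motion": "0 0 0 0 0 0 1; 0 0 0 0 0 0 1; 0 0 0 0 0 0 1; 0 0 0 0 0 0 1; 0 0 0 0 0 0 1"
}}

```text
time_s: 2.98
ee_pos: [0.5913, -0.2297, 0.0356]
tool_rot: [180.0, -0.0, 8.6]
force: [-0.3, -0.8, -1.3]
opening: 0.158
grip_force: 25.0
```

Emit:
{"api": "move_arm", "payload": {
  "motion": "0 0 0.15 0 0 0 1; 0 0 0.35 0 0 0 1; -0.15 0 0.5 0 0 0 1; -0.35 0.1 0.6 0 0 0 1; -0.55 0.2 0.65 0 0 0 1"
}}

```text
time_s: 3.6
ee_pos: [0.4802, -0.1891, 0.1663]
tool_rot: [180.0, -0.0, 8.6]
force: [1.2, 0.3, -2.3]
opening: 0.159
grip_force: 25.0
```

Emit:
{"api": "move_arm", "payload": {
  "motion": "0 0.25 0 0 0 -0.05 1; 0 0.5 0 0 0 -0.1 1; 0 0.75 0 0 0 -0.133 1; 0 1 0 0 0 -0.133 1; 0 1 0 0 0 -0.133 1"
}}

```text
time_s: 4.22
ee_pos: [0.4798, 0.0137, 0.1652]
tool_rot: [-179.9, 0.1, -3.1]
force: [0.1, -1.2, -1.9]
opening: 0.159
grip_force: 25.0
```

Emit:
{"api": "move_arm", "payload": {
  "motion": "0 0.2 0 0 0 0 1; 0.1 0.443 0 0 0 0 1; 0.257 0.443 0 0 0 0 1; 0.257 0.443 0 0 0 0 1; 0.257 0.443 -0.08 0 0 0 1"
}}

```text
time_s: 4.85
ee_pos: [0.5329, 0.0983, 0.1495]
tool_rot: [-180.0, -0.1, -3.4]
force: [0.4, 0.5, -4.8]
opening: 0.159
grip_force: 25.0
```

```bash
python3 - <<'E'
from rig import robot
from ov import *
st=robot.state();print(st["ee_pos"],st["tool_rot"],st["force"])
z=st["ee_pos"][2]+.019-.055
out=[]
for n,b in(("top",(200,155,300,255)),("scene",(230,220,330,320))):
    c=robot.capture(n)
    out.append(overlay(c,b,4,[(rect((.548,.0985),-3.4,.194,.144,z+.026),(0,0,255)),(rect((.548,.0985),-3.4,.194,.144,.090),(255,0,255))]))
cv2.imwrite("pics/o2.png",np.hstack(out))
E
```

```text
[0.53287981 0.09832029 0.14952719] [-1.79999113e+02 -5.44060100e-02 -3.40782867e+00] [ 0.35377724  0.46905586 -4.76538402]
```

View pics/o2.png

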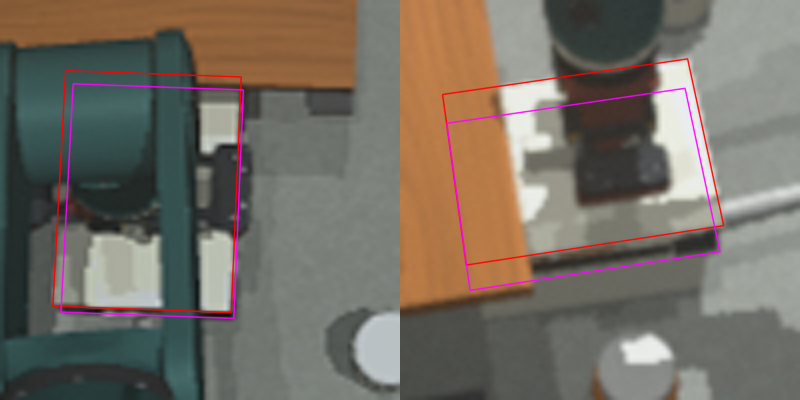

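Emit:
{"api": "move_arm", "payload": {
  "motion": "0 0 -0.05 0 0 0 1; 0 0 -0.09 0 0 0 1; 0 0 -0.12 0 0 0 1; 0 0 -0.14 0 0 0 1; 0 0 -0.14 0 0 0 1"
}}

```text
time_s: 5.58
ee_pos: [0.5325, 0.0991, 0.1213]
tool_rot: [-180.0, 0.0, -3.4]
force: [-0.0, -0.2, -4.2]
opening: 0.158
grip_force: 25.0
```

Emit:
{"api": "move_arm", "payload": {
  "motion": "0 0 -0.01 0 0 0 1; 0 0 -0.018 0 0 0 1; 0 0 -0.022 0 0 0 1; 0 0 -0.022 0 0 0 1"
}}

```text
time_s: 6.08
ee_pos: [0.5326, 0.0991, 0.1172]
tool_rot: [-180.0, -0.0, -3.4]
force: [-0.0, -0.4, -2.9]
opening: 0.157
grip_force: 25.0
```

Emit:
{"api": "move_arm", "payload": {
  "motion": "0 0 -0.004 0 0 0 1; 0 0 -0.004 0 0 0 0.8; 0 0 -0.004 0 0 0 0.6; 0 0 -0.004 0 0 0 0.4; 0 0 -0.004 0 0 0 0.4"
}}

```text
time_s: 6.7
ee_pos: [0.5327, 0.0991, 0.1165]
tool_rot: [-180.0, -0.0, -3.4]
force: [-0.5, 0.0, 0.3]
opening: 0.502
grip_force: 0.0
```

Emit:
{"api": "move_arm", "payload": {
  "motion": "0 0 0 0 0 0 0.4; 0 0 0.1 0 0 0 0.4; 0 0 0.3 0 0 0 0.4; -0.1 0 0.5 0 0 0 0.7; -0.3 0 0.5 0 0 0 1"
}}

```text
time_s: 7.32
ee_pos: [0.4759, 0.0992, 0.2197]
tool_rot: [-179.9, -0.5, -3.4]
force: [0.6, 1.1, -0.5]
opening: 0.411
grip_force: 0.0
```

Emit:
{"api": "move_arm", "payload": {
  "motion": "-0.03 -0.12 0 0 0 0 1; -0.067 -0.279 -0.1 0 0 0 1; -0.067 -0.279 -0.25 0 0 0 1; -0.067 -0.279 -0.4 0 0 0 1; -0.067 -0.279 -0.48 0 0 0 1"
}}

```text
time_s: 7.95
ee_pos: [0.4583, 0.0432, 0.1191]
tool_rot: [-180.0, 0.1, -3.4]
force: [0.2, -0.3, 0.9]
opening: 0.004
grip_force: 0.0
```

Emit:
{"api": "move_arm", "payload": {
  "motion": "0 0 0 0 0 0 1; 0 0 0 0 0 0 1; 0 0 0 0 0 0 1"
}}

```text
time_s: 8.32
ee_pos: [0.46, 0.0433, 0.1213]
tool_rot: [-180.0, -0.1, -3.4]
force: [-0.3, 0.1, -0.1]
opening: 0.006
grip_force: 0.0
```

Emit:
{"api": "move_arm", "payload": {
  "motion": "0 0 -0.04 0 0 0 1; 0 0 -0.065 0 0 0 1; 0 0 -0.075 0 0 0 1; 0 0 -0.08 0 0 0 1; 0 0 -0.085 0 0 0 1"
}}

```text
time_s: 8.95
ee_pos: [0.4591, 0.0431, 0.1044]
tool_rot: [180.0, -0.0, -3.4]
force: [-5.5, -1.7, 18.2]
opening: 0.001
grip_force: 9.2
```

Emit:
{"api": "move_arm", "payload": {
  "motion": "0 0 -0.005 0 0 0 1; 0 0 -0.01 0 0 0 1; 0 0 -0.015 0 0 0 1; 0 0 -0.02 0 0 0 1; 0 0 -0.023 0 0 0 1"
}}

```text
time_s: 9.57
ee_pos: [0.4594, 0.0431, 0.1]
tool_rot: [180.0, -0.0, -3.4]
force: [-5.4, -0.4, 21.0]
opening: 0.008
grip_force: 10.9
```

Emit:
{"api": "move_arm", "payload": {
  "motion": "0 0 -0.003 0 0 0 1; 0 0 -0.006 0 0 0 1; 0 0 -0.009 0 0 0 1; 0 0 -0.009 0 0 0 1"
}}

```text
time_s: 10.07
ee_pos: [0.4595, 0.0431, 0.0994]
tool_rot: [180.0, -0.1, -3.3]
force: [-8.9, 0.1, 35.4]
opening: 0.005
grip_force: 17.8
```

Emit:
{"api": "move_arm", "payload": {
  "motion": "0 0 0.05 0 0 0 1; 0 0 0.14 0 0 0 1; 0.02 0.3 0.14 0 0 0 1; 0.036 0.6 0.14 0 0 0 1; 0.036 0.6 0.12 0 0 0 1"
}}

```text
time_s: 10.7
ee_pos: [0.4668, 0.1668, 0.1211]
tool_rot: [-179.9, -0.1, -3.1]
force: [0.2, 0.6, -0.4]
opening: 0.007
grip_force: 0.0
```

Emit:
{"api": "move_arm", "payload": {
  "motion": "0 0 -0.03 0 0 0 1; 0 0 -0.05 0 0 0 1; 0 0 -0.06 0 0 0 1; 0 0 -0.06 0 0 0 1"
}}

```text
time_s: 11.2
ee_pos: [0.4664, 0.1624, 0.1088]
tool_rot: [180.0, 0.0, -3.4]
force: [0.1, -0.3, -0.4]
opening: 0.006
grip_force: 0.0
```

Emit:
{"api": "move_arm", "payload": {
  "motion": "0 0 -0.01 0 0 0 1; 0 0 -0.018 0 0 0 1; 0 0 -0.024 0 0 0 1; 0 0 -0.03 0 0 0 1; 0 0 -0.036 0 0 0 1"
}}

```text
time_s: 11.82
ee_pos: [0.4667, 0.163, 0.1031]
tool_rot: [180.0, -0.1, -3.4]
force: [-3.7, -0.9, 14.1]
opening: 0.002
grip_force: 7.2
```

Emit:
{"api": "move_arm", "payload": {
  "motion": "0 0 -0.005 0 0 0 1; 0 0 -0.01 0 0 0 1; 0 0 -0.014 0 0 0 1; 0 0 -0.014 0 0 0 1"
}}

```text
time_s: 12.32
ee_pos: [0.4667, 0.163, 0.1003]
tool_rot: [180.0, -0.1, -3.4]
force: [-3.6, -1.8, 13.8]
opening: 0.009
grip_force: 6.8
```

Emit:
{"api": "move_arm", "payload": {
  "motion": "0 0 -0.004 0 0 0 1; 0 0 -0.008 0 0 0 1; 0 0 -0.012 0 0 0 1; 0 0 -0.012 0 0 0 1"
}}

```text
time_s: 12.82
ee_pos: [0.4667, 0.1631, 0.099]
tool_rot: [-180.0, -0.1, -3.4]
force: [-7.6, -2.8, 26.3]
opening: 0.006
grip_force: 13.6
```

Emit:
{"api": "move_arm", "payload": {
  "motion": "0 0 0.1 0 0 0 1; -0.05 0 0.3 0 0 0 1; -0.15 -0.02 0.45 -0.007 -0.11 0 1; -0.25 -0.048 0.5 -0.014 -0.22 0 1; -0.25 -0.048 0.5 -0.021 -0.33 0 1"
}}

```text
time_s: 13.45
ee_pos: [0.4159, 0.1511, 0.1976]
tool_rot: [179.6, -28.9, -3.5]
force: [1.4, -2.5, -0.2]
opening: 0.005
grip_force: 0.0
```

Emit:
{"api": "move_arm", "payload": {
  "motion": "0 0 0 -0.003 -0.058 0 1; 0 0 0 -0.003 -0.058 0 1; 0 0 0 -0.003 -0.058 0 1"
}}

```text
time_s: 13.82
ee_pos: [0.4181, 0.1517, 0.1967]
tool_rot: [179.5, -33.7, -3.5]
force: [0.4, 0.8, 0.0]
opening: 0.003
grip_force: 0.0
```

Emit:
{"api": "move_arm", "payload": {
  "motion": "0.1 0 -0.1 0 0 0 1; 0.3 0 -0.25 0 0 0 1; 0.5 0 -0.375 0 0 0 1; 0.5 0.009 -0.375 0 0 0 1; 0.5 0.009 -0.375 0 0 0 1"
}}

```text
time_s: 14.45
ee_pos: [0.5201, 0.1522, 0.1288]
tool_rot: [179.7, -32.9, -3.6]
force: [0.5, -0.1, -0.4]
opening: 0.003
grip_force: 0.0
```

Emit:
{"api": "move_arm", "payload": {
  "motion": "0.15 0 -0.01 0 0 0 1; 0.3 0 -0.02 0 0 0 1; 0.45 0 -0.02 0 0 0 1; 0.57 0 -0.02 0 0 0 1; 0.57 0 -0.02 0 0 0 1"
}}

```text
time_s: 15.08
ee_pos: [0.6345, 0.153, 0.1262]
tool_rot: [179.8, -33.1, -3.5]
force: [-0.2, 0.4, 0.1]
opening: 0.002
grip_force: 0.0
```

```bash
python3 -c "
from rig import robot
s=robot.state();print(s['qpos'],s['ee_pos'],s['tool_rot'])"
```

```text
[ 12.78881892  21.97661642 113.39987036 -36.03542028  15.54550666
 138.8338053 ] [0.63453226 0.15303155 0.12622956] [179.75159995 -33.07633253  -3.54708032]
```

Emit:
{"api": "move_arm", "payload": {
  "motion": "0 0 0 0.002 0.03 0 1; 0 0 0 0.003 0.05 0 1; 0 0 0 0.003 0.05 0 1"
}}

```text
time_s: 15.45
ee_pos: [0.6324, 0.1529, 0.1255]
tool_rot: [179.7, -28.5, -3.5]
force: [0.1, -0.6, 0.3]
opening: 0.005
grip_force: 0.0
```

Emit:
{"api": "move_arm", "payload": {
  "motion": "0 0 -0.02 0 0 0 1; 0 0 -0.04 0 0 0 1; 0 0 -0.045 0 0 0 1; 0 0 -0.045 0 0 0 1"
}}

```text
time_s: 15.95
ee_pos: [0.6331, 0.1528, 0.1155]
tool_rot: [179.7, -28.4, -3.5]
force: [-0.1, -0.4, -0.3]
opening: 0.003
grip_force: 0.0
```

Emit:
{"api": "move_arm", "payload": {
  "motion": "0 0 -0.01 0 0 0 1; 0 0 -0.018 0 0 0 1; 0 0 -0.024 0 0 0 1; 0 0 -0.03 0 0 0 1; 0 0 -0.036 0 0 0 1"
}}

```text
time_s: 16.58
ee_pos: [0.634, 0.1529, 0.1102]
tool_rot: [179.7, -28.6, -3.5]
force: [-6.2, -0.4, 13.8]
opening: 0.003
grip_force: 6.7
```

Emit:
{"api": "move_arm", "payload": {
  "motion": "0 0 -0.005 0 0 0 1; 0 0 -0.01 0 0 0 1; 0 0 -0.014 0 0 0 1; 0 0 -0.014 0 0 0 1"
}}

```text
time_s: 17.08
ee_pos: [0.6341, 0.153, 0.1076]
tool_rot: [179.7, -28.6, -3.5]
force: [-6.6, -0.3, 14.2]
opening: 0.006
grip_force: 6.9
```

Emit:
{"api": "move_arm", "payload": {
  "motion": "0 0 -0.005 0 0 0 1; 0 0 -0.01 0 0 0 1; 0 0 -0.014 0 0 0 1; 0 0 -0.014 0 0 0 1"
}}

```text
time_s: 17.58
ee_pos: [0.6343, 0.1531, 0.105]
tool_rot: [179.7, -28.6, -3.5]
force: [-7.0, -0.6, 14.2]
opening: 0.005
grip_force: 7.4
```

Emit:
{"api": "move_arm", "payload": {
  "motion": "0 0 -0.003 0 0 0 1; 0 0 -0.006 0 0 0 1; 0 0 -0.006 0 0 0 1"
}}

```text
time_s: 17.95
ee_pos: [0.6343, 0.1532, 0.104]
tool_rot: [179.7, -28.6, -3.5]
force: [-7.9, -0.7, 15.8]
opening: 0.005
grip_force: 8.0
```

Emit:
{"api": "move_arm", "payload": {
  "motion": "0 0 -0.004 0 0 0 1; 0 0 -0.008 0 0 0 1; 0 0 -0.008 0 0 0 1"
}}

```text
time_s: 18.32
ee_pos: [0.6345, 0.1532, 0.1034]
tool_rot: [179.7, -28.7, -3.5]
force: [-12.4, -1.4, 24.8]
opening: 0.009
grip_force: 12.4
```

Emit:
{"api": "move_arm", "payload": {
  "motion": "0 0 0.03 0 0 0 1; 0 0 0.07 0 0 0 1; 0 -0.25 0.07 0 0 0 1; 0 -0.5 0.07 0 0 0 1; -0.02 -0.597 0.07 0 0 0 1"
}}

```text
time_s: 18.95
ee_pos: [0.6295, 0.0311, 0.1143]
tool_rot: [179.7, -28.4, -3.6]
force: [0.3, -0.4, -0.3]
opening: 0.007
grip_force: 0.0
```

Emit:
{"api": "move_arm", "payload": {
  "motion": "-0.02 0 0 0 0 0 1; -0.02 0 0 0 0 0 1; -0.02 0 0 0 0 0 1"
}}

```text
time_s: 19.32
ee_pos: [0.6255, 0.0345, 0.1143]
tool_rot: [179.7, -28.4, -3.4]
force: [0.1, 0.8, 0.3]
opening: 0.001
grip_force: 0.0
```

Emit:
{"api": "move_arm", "payload": {
  "motion": "0 0 -0.008 0 0 0 1; 0 0 -0.016 0 0 0 1; 0 0 -0.022 0 0 0 1; 0 0 -0.028 0 0 0 1; 0 0 -0.034 0 0 0 1"
}}

```text
time_s: 19.95
ee_pos: [0.6261, 0.0341, 0.1087]
tool_rot: [179.7, -28.6, -3.4]
force: [-5.8, 3.0, 12.4]
opening: 0.002
grip_force: 6.1
```

Emit:
{"api": "move_arm", "payload": {
  "motion": "0 0 -0.005 0 0 0 1; 0 0 -0.01 0 0 0 1; 0 0 -0.014 0 0 0 1; 0 0 -0.014 0 0 0 1"
}}

```text
time_s: 20.45
ee_pos: [0.626, 0.0341, 0.1059]
tool_rot: [179.7, -28.6, -3.4]
force: [-4.1, 3.1, 10.7]
opening: 0.006
grip_force: 5.7
```

Emit:
{"api": "move_arm", "payload": {
  "motion": "0 0 -0.005 0 0 0 1; 0 0 -0.01 0 0 0 1; 0 0 -0.014 0 0 0 1; 0 0 -0.014 0 0 0 1"
}}

```text
time_s: 20.95
ee_pos: [0.6262, 0.0341, 0.1034]
tool_rot: [179.7, -28.6, -3.4]
force: [-6.1, 2.6, 13.6]
opening: 0.008
grip_force: 6.8
```

Emit:
{"api": "move_arm", "payload": {
  "motion": "0 0 -0.002 0 0 0 1; 0 0 -0.004 0 0 0 1; 0 0 -0.004 0 0 0 1"
}}

```text
time_s: 21.32
ee_pos: [0.6262, 0.034, 0.1031]
tool_rot: [179.7, -28.6, -3.4]
force: [-9.4, 1.9, 18.2]
opening: 0.003
grip_force: 9.5
```

Emit:
{"api": "move_arm", "payload": {
  "motion": "0 0 -0.003 0 0 0 1; 0 0 -0.006 0 0 0 1; 0 0 -0.006 0 0 0 1"
}}

```text
time_s: 21.7
ee_pos: [0.6263, 0.0341, 0.1027]
tool_rot: [179.7, -28.7, -3.4]
force: [-14.3, 2.4, 27.2]
opening: 0.005
grip_force: 13.7
```

Emit:
{"api": "move_arm", "payload": {
  "motion": "0 0 0.03 0 0 0 1; 0 0 0.07 0 0 0 1; -0.25 0 0.09 0 0 0 1; -0.5 0 0.15 0 0 0 1; -0.75 0 0.3 0 0 0 1"
}}

```text
time_s: 22.32
ee_pos: [0.4729, 0.0336, 0.1587]
tool_rot: [179.7, -28.2, -3.5]
force: [-0.0, -1.2, 0.6]
opening: 0.005
grip_force: 0.0
```

Emit:
{"api": "move_arm", "payload": {
  "motion": "-0.2 -0.2 0.3 0 0 0 1; -0.2 -0.5 0.6 0 0 0 1; -0.2 -0.8 0.6 0 0 0 1; -0.2 -1 0.6 0 0 0 1; -0.2 -1 0.6 0 0 0 1"
}}

```text
time_s: 22.95
ee_pos: [0.4357, -0.1727, 0.2818]
tool_rot: [179.5, -28.6, -3.9]
force: [0.4, -0.1, 0.2]
opening: 0.004
grip_force: 0.0
```

```bash
python3 - <<'E'
from rig import robot
from ov import *
st=robot.state();print(st["time_s"],st["ee_pos"],st["force"])
out=[]
for n,b in(("top",(200,155,300,255)),("scene",(230,220,330,320))):
    c=robot.capture(n)
    out.append(overlay(c,b,4,[(rect((.548,.0985),-3.4,.194,.144,.099),(0,0,255)),(rect((.548,.0985),-3.4,.09,.014,.139),(0,255,0))]))
cv2.imwrite("pics/o3.png",np.hstack(out))
E
```

```text
22.95 [ 0.43573767 -0.17266098  0.28178431] [ 0.44803583 -0.12931174  0.1911619 ]
```

View pics/o3.png

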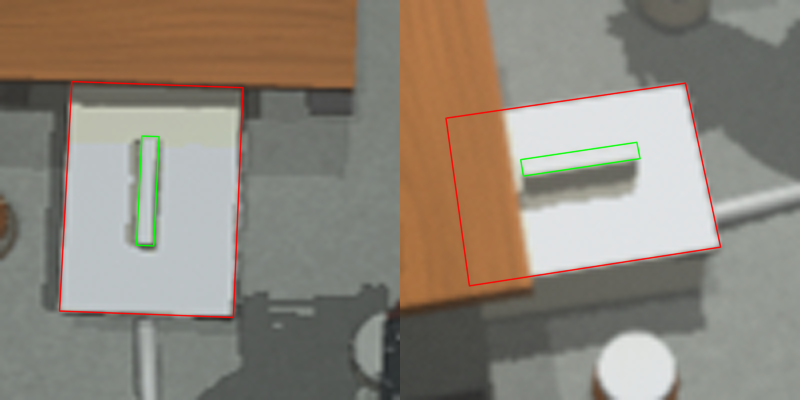

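The picture shows the lid plate and fin matching the seated model (plate z 0.099) in both views, and the tool is clear of everything. I'm handing in.

```bash
python3 -c "
from rig import robot
print(robot.sign_off())"
```

```text
the job is handed in; nothing more can be done
None
```

The lid is on the tub and let go of, all four corners were pressed to the hard stop with at most about 35 N, it looks level and centred in both views, and the job was handed in at about 23 s; no verdict came back.

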